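# Lock the lid of the airtight canister

## Task

Lock the lid of the steel canister by pushing only, with the fingers; do not pick anything up. With the back of a finger, push its clamp strap from where it leans at the side all the way over the lid until it stands upright against its stop; then push the black-gripped cam lever on top of the strap fully down with the fingertips, so that it lies flat along the strap and clamps the lid. Keep the canister standing where it is and leave the things around it undisturbed.

Things in the scene. Friction and masses are not known exactly. Their poses are not given: they have to be found in the camera images.
- canister: Round airtight steel canister with a clamp strap, loose, filled (about 1.2 kg), 92 mm across, 70 mm high without its lid. Origin: centre of its underside, z up. The strap's hinge line runs along its y through (0, 0, 50 mm); the open strap leans to its -x side, the lever folds down to its -y side. It tips if pushed hard (over about 4 N) at the height of the strap.
- lid: Loose round steel lid lying on the canister, 99 mm across, with a skirt round the rim. Origin: centre of its underside, 70 mm above the canister's underside. Its edge reaches 75 mm and its dome 84 mm above the worktop; the knob in the middle is 28 mm across, its flat top 110 mm above the worktop.
- strap (a joint): Steel clamp strap, an upside-down U: two side arms and a flat crown 112 mm long (along y), 24 mm wide (along the swing), 6 mm thick, its middle 78 mm from the hinge line. Value in rad: 0 = upright over the knob, at its stop; grows leaning to the canister's -x side (1.15 fully open). Starts at 0.7 to 1.05; stiff, stays where left; about 2 N at the crown moves it.
- lever (a joint): Cam lever on a pin in mid-crown, 18 mm wide, black grip 30 to 64 mm from the pin. Value in rad: 0 = straight out from the strap (up when that is upright), grows folding to the canister's -y side; 1.6 = fully down, flat, its top 140 mm above the worktop. Starts at 0.12 to 0.5, stays where left. From 0.75 its cam bears on the knob (2 to 5 N at the grip); past 1.5 it locks.
- strap_crown (a point): Centre of the strap's crown (its middle, 78 mm from the hinge line), where the lever's pin is: 128 mm above the worktop when the strap is upright.
- lever_pad (a point): Point on the lever's black grip, 50 mm along the lever from its pin, on the face that is pushed (12 mm off the line through the pin): this face looks to the canister's +y while the lever stands up, and up when it is down. The point's z runs along the lever to its tip, its y out of the pushed face.
- mug_white: Bystander: green and white mug, about 101 mm high, standing at the left. Origin: centre of its underside.
- plate_small: Bystander: small white plate, 170 mm across, lying at the right. Origin: centre of its underside.
- teaspoon: Bystander: teaspoon lying at the near left. Origin: centre of its underside.
- table_fork: Bystander: table fork lying at the right. Origin: centre of its underside.
- salt_shaker: Bystander: salt shaker with a glass body and steel cap, 44 mm across, 90 mm high, at the left towards the back. Origin: centre of its underside.
- bananas: Bystander: bunch of yellow bananas, about 200 mm long, at the far left. Origin: centre of its underside.

How it is judged:
On the way, in this order (a step that is already met when the one before it is completed fails the run):
1. the strap stands upright over the lid while the lever is still up (value of joint strap below 0.08 rad and value of joint lever below 0.75 rad), for 0.2 s.
2. the lever is pushed fully down and clamps the lid (value of joint strap below 0.08 rad and value of joint lever above 1.5 rad and contact force between lid and canister above 10 N), for 0.2 s.
At the end, for the whole second after the job is handed in: strap upright (within 0.08 rad), lever fully down (over 1.5 rad), the lid pressed onto the canister's rim with over 10 N and seated within 3 mm, canister upright (0.03 rad), at rest and within 40 mm of where it stood (all of step 2 and velocity of joint lever below 0.05 rad/s and angle between canister's own z axis and vertical below 0.03 rad and distance of canister from where it was at the start of the episode below 0.04 m and linear speed of canister below 0.01 m/s and z of lid in the frame of canister between 0.067 and 0.073 m); the robot touches nothing.
It fails at once if the canister is lifted, tipped over 0.25 rad or shoved over 50 mm (height (world z) of canister above 0.015 m or angle between canister's own z axis and vertical above 0.25 rad or distance of canister from where it was at the start of the episode above 0.05 m).
It fails at once if the lid is lifted off its rim (z of lid in the frame of canister above 0.082 m).
It fails at once if a bystander is moved more than 30 mm (distance of any of mug_white, plate_small, teaspoon, table_fork, salt_shaker, bananas from where it was at the start of the episode above 0.03 m).
It fails at once if the canister, its strap or lever is pushed with the arm or the gripper's body (over 8 N) instead of the fingers (contact force between the arm and canister above 8 N).
It also fails if it takes over 45 s, if anything falls off the work surface, if the arm or the gripper's body presses on something with over 40 N, if the wrist force passes 120 N, or if a joint passes its speed limit or range.

## Robot

A 6-joint arm with a two-finger parallel gripper is mounted at the origin on a cart in front of the work surface, level with it; the furniture and walls round the work are solid. World frame = base frame: x ahead of the robot, y to its left, z up, the work surface at z = 0. Lengths are in m, angles in rad, forces in N, time in s.
With the tool pointing down it reaches from about 0.3 to 0.775 m from the base axis. Payload 14.6 kg.
Tool frame: the origin (TCP) lies at the very end of the fingers, on their centre line; the grasp point (between the pads) lies 19 mm behind it; z points along the fingers, y is the line along which they close (so a half turn about z gives the same grasp; the last joint's range is limited). The gripper opens to 94 mm and grips with 3 to 60 N. Pads are 16 mm wide; open, the fingers measure 119 mm over their backs; the gripper's body (75 mm by 177 mm) begins 78 mm behind the grasp point.
Start: joints at [-1.172, 0.3, 1.521, -0, 1.321, -0.067], TCP at [0.247, -0.491, 0.18] pointing down, gripper open.
Joint ranges: [-3.03, 3.03], [-0.79, 2.21], [0.23, 2.52], [-1.04, 4.18], [0, 3.07], [-2.55, 2.55]. Speed limits (rad/s): [2.22, 2.22, 2.57, 3.14, 3.14, 3.14].

## Interface

Orientations are given as [roll, pitch, yaw] about the fixed x, y, z axes, in that order (R = Rz(yaw) Ry(pitch) Rx(roll)).
In Python, from station import * gives the robot as it stands.
- The arm moves only by the tool jog_arm, never from a script. Its argument "rows" is a list of rows, each a list of 3 entries, a list of its own where there are three numbers: the shift along the tool's x, y, z in m, then the turn about the tool's z in degrees, then the finger opening in m, from 0 to 0.094. A call has 1 to 12 rows; each row shifts and turns the commanded pose from where the row before left it, along the tool's axes as they then stand; what a row does not reach is not made up. A row lasts 1/12 s, in which the tool goes at most 41.7 mm and 7.16 degrees, less where a joint would pass 70% of its speed; a pose out of reach is approached as far as the arm can. A call is refused whole if a number of a shift passes 0.0417 or a number of a turn 7.16, either way. A call with a gripper value outside its range is refused whole. The fingers move at their own pace and stop on an object; "squeeze" is the grip in N (left out, the last holds). Time passes only in rows, so rows that do not move let the fingers close. It gives the time, the measured TCP pose, the force, the opening and the grip force at its end, in the units of the state.
- get_obs(): the state, without advancing time (a new reading comes with each control period).
- camera(name): name is "scene" or "top" or "wrist"; returns a dict with "image" (480x640x3 uint8, red, green, blue), "range_z" (480x640 float32, m along the optical axis (not along the pixel's ray), 0 where there is no reading), "K" (3x3 intrinsics, pixels), "world_from_camera" (4x4, takes a point from camera to world coordinates); the wrist camera has in their place "T_tool_cam" (4x4, takes a point from camera to tool coordinates, whose origin is the TCP and whose axes are the flange's). Camera axes: x right, y up, looking along -z (the intrinsics and any distortion apply to the point x, -y, -z); pixel columns grow to the right and rows downward; lengths in m; the calibration is good to about 2 mm. A picture is of the moment at which its call begins: read the wrist's pose just before it.
- hand_in(): hands the job in; it is judged then, once.
Trained networks look in a picture, given as the dict that the camera call returned (one of the last four; its "shot" number tells which), for a name from the list of things; names that differ only in an ending like _2 or _b are one class to them, and where a whole thing is asked for, a point or a joint stands for the part that bears it (a point fixed in the world has none). Each returns a list of dicts, best first, with "p" (0 to 1); they miss things now and then, are a little off and sometimes report something else, mostly with a low value. They report only what shows in the picture. A call takes as long as a camera call.
- search_frame(label, picture): "at" ([column, row] as shares, 0 to 1, of the picture: columns of its width, rows of its height, amid what is visible of it).
- spot_point(label, picture): "at" ([column, row] as shares, 0 to 1, of the picture: columns of its width, rows of its height: a listed point, or the origin of a listed thing).
The state is a dict: "time_s": time; "qpos": joint angles; "joint_vel": joint speeds; "tau": joint torques, N m; "ee_pos": TCP position; "eef_rot": TCP orientation; "force": force on the tool from outside, world axes, zero at the start; "moment": the same for the moment, N m; "grip_width": finger opening in m; "grip_force": force on a finger pad.
Only numpy, scipy, OpenCV 4.12 (cv2) and the standard library are available. Lean on these libraries where they do the work, as an engineer would, in place of code of your own. Each camera call takes 0.05 s, during which the arm holds its last target. There are 200 camera calls.

## Working session

There is one attempt and no reset: what is moved stays moved. The work goes in short steps, Python scripts to look and compute and a tool call to move; the robot and the scene stay as the last step left them, time stands still between calls to the robot, and variables do not carry over. Pictures are saved under pics/ and viewed, at most 10 in all, crops included, and the job is handed in when it is done.

Besides the shell and the picture viewer there is one more tool, called after "Call:" as name([rows], argument=value, ...), one row to a line, values as JSON. jog_arm: Moves the arm, as the interface text tells. Its arguments: {"type":"object","properties":{"rows":{"type":"array","items":{"type":"array"}},"squeeze":{"type":"number"}},"required":["rows"]}

```bash
mkdir -p pics; cat > h.py <<'E'
from station import *
import numpy as np, cv2
from scipy.spatial.transform import Rotation as R
def world(p,u,v,r=2):
    z=p["range_z"][max(0,v-r):v+r+1,max(0,u-r):u+r+1]; z=np.median(z[z>0])
    return unproj(p,u,v,z)
def unproj(p,u,v,z):
    K=p["K"]; c=np.array([(u-K[0,2])/K[0,0]*z,-(v-K[1,2])/K[1,1]*z,-z,1])
    return (p["world_from_camera"]@c)[:3]
def cloud(p):
    K=p["K"]; z=p["range_z"]; v,u=np.mgrid[0:480,0:640]
    c=np.stack([(u-K[0,2])/K[0,0]*z,-(v-K[1,2])/K[1,1]*z,-z,np.ones_like(z)],-1)
    return (c@p["world_from_camera"].T)[...,:3]
E
python3 - <<'E'
from h import *
for n in("scene","top"):
    p=camera(n); cv2.imwrite(f"pics/{n}1.png",p["image"][...,::-1])
    print(n,p["K"].round(1).tolist(),p["world_from_camera"].round(3).tolist())
    for l in("canister","lid","strap_crown","lever_pad","mug_white","salt_shaker"):
        s=spot_point(l,p)[:1]
        for d in s:
            u,v=int(d["at"][0]*640),int(d["at"][1]*480); print(l,round(d["p"],2),u,v,world(p,u,v).round(3))
o=get_obs();print(o["ee_pos"],o["eef_rot"],o["time_s"])
E
```

```text
scene [[618.8, 0.0, 315.4], [0.0, 618.8, 248.7], [0.0, 0.0, 1.0]] [[-0.895, 0.26, -0.363, -0.221], [-0.446, -0.478, 0.757, 1.482], [0.023, 0.839, 0.544, 1.185], [0.0, 0.0, 0.0, 1.0]]
canister 0.22 232 318 [0.602 0.318 0.025]
lid 0.74 232 320 [0.603 0.317 0.016]
strap_crown 0.68 308 266 [0.467 0.097 0.119]
lever_pad 0.54 312 263 [0.45  0.104 0.14 ]
mug_white 0.75 269 336 [0.459 0.349 0.038]
salt_shaker 0.87 231 319 [0.604 0.32  0.021]
top [[522.8, 0.0, 319.8], [0.0, 522.8, 240.3], [0.0, 0.0, 1.0]] [[0.012, 0.997, -0.079, 0.384], [-1.0, 0.011, -0.001, 0.018], [-0.0, 0.079, 0.997, 1.414], [0.0, 0.0, 0.0, 1.0]]
lid 0.88 316 240 [0.488 0.028 0.107]
strap_crown 0.76 295 248 [0.466 0.08  0.114]
lever_pad 0.61 281 253 [0.459 0.123 0.004]
mug_white 0.85 217 248 [0.466 0.281 0.083]
salt_shaker 0.68 214 193 [0.61  0.296 0.068]
[ 0.2470331  -0.49138821  0.17966535] [ 3.14157518e+00 -1.36061435e-05  4.65801744e-01] 0.7
```

```bash
python3 - <<'E'
import cv2
a=cv2.imread("pics/scene1.png");b=cv2.imread("pics/top1.png")
A=cv2.resize(a[190:370,200:440],(800,600),interpolation=cv2.INTER_CUBIC)
B=cv2.resize(b[165:315,220:420],(800,600),interpolation=cv2.INTER_CUBIC)
cv2.imwrite("pics/A.png",A);cv2.imwrite("pics/B.png",B)
E
```

```text
(no output)
```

View pics/A.png

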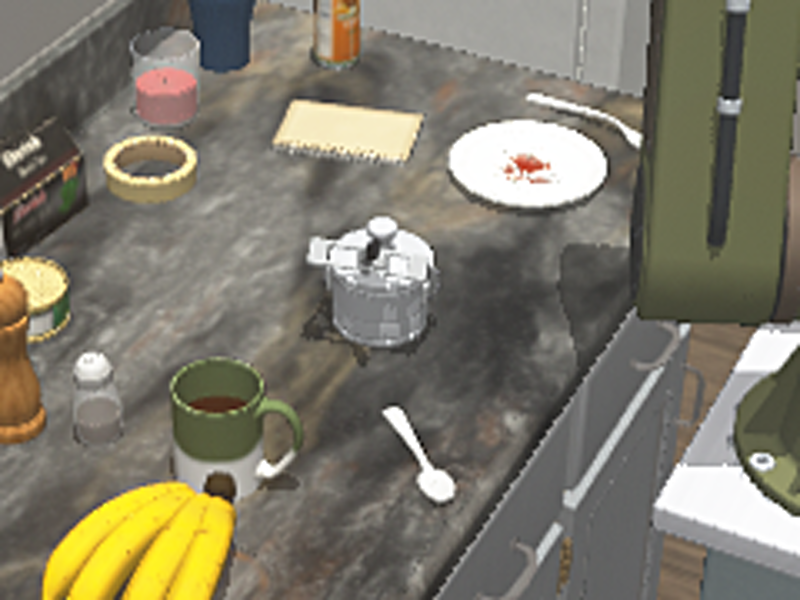

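View pics/B.png

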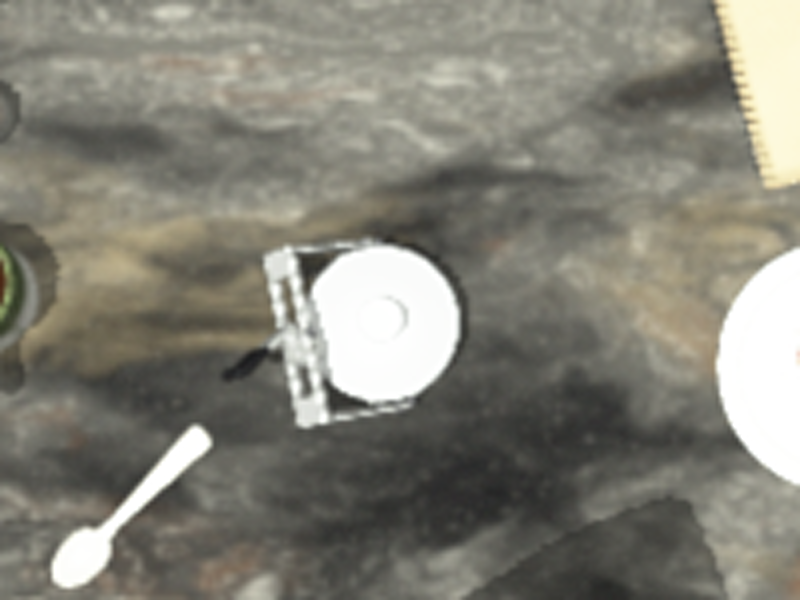

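View pics/top1.png

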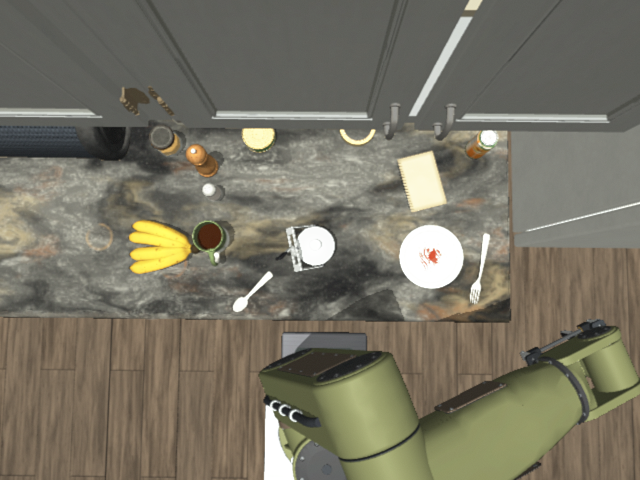

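The pictures show the canister in the middle (top view px 316,240). The strap leans left, to world +y (crown about px 291,229 to 298,268). The black lever points left and toward the robot, near px 281,253. Next I fit the geometry from depth.

```bash
python3 - <<'E'
from h import *
p=camera("top"); C=cloud(p); im=p["image"].astype(int)
w=C.reshape(-1,3); col=im.reshape(-1,3)
m=(abs(w[:,0]-.485)<.12)&(abs(w[:,1]-.04)<.14)&(w[:,2]>.015)
w=w[m]; col=col[m]
print(m.sum(), w[:,2].max())
k=w[(w[:,2]>.1)&(abs(w[:,1]-.028)<.025)&(abs(w[:,0]-.488)<.025)]; print("knob",k.mean(0),k.max(0),k.min(0),len(k))
l=w[(w[:,2]>.072)&(w[:,2]<.09)&(w[:,1]<.06)];print("lid",l.min(0),l.max(0))
# circle fit via mid of extents
s=w[(w[:,2]>.085)&(w[:,1]>.055)&(w[:,2]<.14)]
print("strap",len(s),s.mean(0))
mu,sv,vt=s.mean(0),*np.linalg.svd(s-s.mean(0))[1:]; print(sv,vt)
bl=w[(col.max(1)<60)&(w[:,2]>.09)]; print("black",len(bl),bl.round(3).tolist()[:25])
for t in np.unique(w[:,1].round(2)): 
    q=w[abs(w[:,1]-t)<.005]; print(t,len(q),q[:,0].min().round(3),q[:,0].max().round(3),np.median(q[:,2]).round(3),q[:,2].max().round(3))
# crown ends
for u,v in((290,230),(291,232),(293,240),(295,250),(297,262),(298,267),(297,248),(281,254),(283,253)): print(u,v,world(p,u,v,1).round(4))
E
```

```text
2966 1.414329114272009
knob [0.47592244 0.03269188 0.1102742 ] [0.48737227 0.04580156 0.11614577] [0.46457409 0.02065083 0.10215661] 93
lid [ 0.41552831 -0.01533073  0.07201735] [0.52634647 0.05999012 0.08893944]
strap 370 [0.4636744  0.08453697 0.1110042 ]
[0.62335415 0.21165557 0.14641958] [[-0.980561   -0.19386948  0.03024489]
 [ 0.12470303 -0.73474971 -0.66677734]
 [-0.1514902   0.65004422 -0.74464302]]
black 76 [[0.384, 0.018, 1.414], [0.384, 0.018, 1.414], [0.384, 0.018, 1.414], [0.384, 0.018, 1.414], [0.384, 0.018, 1.414], [0.384, 0.018, 1.414], [0.384, 0.018, 1.414], [0.384, 0.018, 1.414], [0.384, 0.018, 1.414], [0.384, 0.018, 1.414], [0.384, 0.018, 1.414], [0.384, 0.018, 1.414], [0.384, 0.018, 1.414], [0.384, 0.018, 1.414], [0.384, 0.018, 1.414], [0.384, 0.018, 1.414], [0.455, 0.104, 0.138], [0.455, 0.101, 0.136], [0.453, 0.111, 0.131], [0.452, 0.108, 0.137], [0.452, 0.106, 0.14], [0.452, 0.103, 0.142], [0.453, 0.101, 0.134], [0.45, 0.113, 0.141], [0.45, 0.11, 0.144]]
-0.09 10 0.594 0.604 0.698 0.715
-0.08 143 0.592 0.605 0.699 0.718
-0.02 10 0.465 0.488 0.075 0.078
-0.01 67 0.445 0.503 0.075 0.083
0.0 110 0.436 0.514 0.077 0.086
0.01 137 0.424 0.522 0.079 0.09
0.02 1364 0.384 0.524 1.414 1.414
0.03 164 0.418 0.53 0.081 0.116
0.04 168 0.418 0.531 0.08 0.116
0.05 156 0.415 0.531 0.079 0.112
0.06 146 0.412 0.526 0.078 0.116
0.07 150 0.409 0.526 0.082 0.12
0.08 118 0.409 0.521 0.112 0.121
0.09 109 0.42 0.52 0.113 0.131
0.1 71 0.447 0.517 0.106 0.142
0.11 24 0.437 0.455 0.146 0.156
0.12 17 0.435 0.45 0.151 0.157
0.13 2 0.437 0.439 0.146 0.149
290 230 [0.5113 0.0936 0.1145]
291 232 [0.5063 0.091  0.1145]
293 240 [0.4863 0.0856 0.1157]
295 250 [0.4614 0.0803 0.1145]
297 262 [0.4357 0.0798 0.0023]
298 267 [0.4193 0.0723 0.1135]
297 248 [0.4664 0.0753 0.1163]
281 254 [0.4497 0.113  0.1408]
283 253 [0.4524 0.1085 0.1372]
```

Call:
jog_arm([
  [[0,0,-0.03],5,0],
  [[0,0,-0.03],5,0],
  [[0,0,-0.02],4.6,0],
  [[0.018,-0.028,0],0,0],
  [[0.018,-0.028,0],0,0],
  [[0.018,-0.028,0],0,0],
  [[0.018,-0.028,0],0,0],
  [[0.018,-0.028,0],0,0],
  [[0.018,-0.028,0],0,0],
  [[0.018,-0.028,0],0,0],
  [[0.018,-0.028,0],0,0],
  [[0.018,-0.028,0],0,0],
], squeeze=10)

```text
time_s: 1.75
ee_pos: [0.3528, -0.2095, 0.2598]
eef_rot: [3.141, -0.0, 0.211]
force: [0.8, -0.1, 0.6]
grip_width: 0.0174
grip_force: 0.0
```

Call:
jog_arm([
  [[0.018,-0.028,0],0,0],
  [[0.018,-0.028,0],0,0],
  [[0.018,-0.028,0],0,0],
  [[0.018,-0.028,0],0,0],
  [[0.018,-0.028,0],0,0],
  [[0.018,-0.028,0],0,0],
  [[0.018,-0.028,0],0,0],
  [[0.018,-0.028,0],0,0],
  [[0.018,-0.028,0],0,0],
  [[0,0,0],0,0],
])

```text
time_s: 2.58
ee_pos: [0.4591, 0.0732, 0.2593]
eef_rot: [-3.141, 0.0, 0.214]
force: [0.2, -0.1, -0.5]
grip_width: 0.0006
grip_force: 0.0
```

Call:
jog_arm([
  [[0.012,-0.017,0],0,0],
  [[0.012,-0.017,0],0,0],
  [[0.01,-0.018,0],0,0],
  [[0,0,0],0,0],
  [[0,0,0],0,0],
])

```text
time_s: 3.0
ee_pos: [0.4805, 0.1274, 0.2594]
eef_rot: [3.141, 0.001, 0.212]
force: [-0.4, 0.6, 0.5]
grip_width: 0.0006
grip_force: 0.0
```

```bash
cat >> h.py <<'E'
CAN=np.array([.476,.033]); EY=np.array([.977,.21]); EX=np.array([.21,-.977])
def canf(w): d=np.asarray(w)[...,:2]-CAN; return np.stack([d@EX,d@EY,np.asarray(w)[...,2]],-1)
def wrist():
    o=get_obs(); p=camera("wrist"); T=np.eye(4); T[:3,:3]=R.from_euler("xyz",o["eef_rot"]).as_matrix(); T[:3,3]=o["ee_pos"]
    p["world_from_camera"]=T@p["T_tool_cam"]; return o,p
E
python3 - <<'E'
from h import *
o,p=wrist(); print(canf(o["ee_pos"]),o["force"],o["grip_width"])
cv2.imwrite("pics/w1.png",p["image"][...,::-1])
C=canf(cloud(p)); x,y,z=C[...,0],C[...,1],C[...,2]; ok=p["range_z"]>0
k=C[ok&(z>.102)&(z<.116)&(np.hypot(x,y)<.03)]; print("knob",len(k),k.mean(0) if len(k) else 0)
s=C[ok&(z>.085)&(z<.125)&(x<-.03)&(abs(y)<.07)]; print(len(s),s.min(0),s.max(0))
for a in(-50,-40,-30,20,30,40,50):
    q=s[abs(s[:,1]-a/1e3)<.004]; print(a,len(q),q[:,:].min(0).round(4) if len(q) else 0,q.max(0).round(4) if len(q) else 0)
l=C[ok&(z>.125)&(z<.19)&(x<-.03)&(x>-.12)&(abs(y)<.05)]; print("lev",len(l),l.min(0),l.max(0))
E
```

```text
[-0.09122856  0.02424392  0.25940804] [-0.3736724   0.64342765  0.45844572] 0.0005766138662470339
knob 719 [-0.00073891  0.00177898  0.10985369]
3627 [-0.29805923 -0.0553756   0.08500405] [-0.03002634  0.06994029  0.12496883]
-50 211 [-0.0617 -0.054   0.0851] [-0.03   -0.046   0.1174]
-40 177 [-0.0628 -0.044   0.0991] [-0.0431 -0.0361  0.1179]
-30 103 [-0.0629 -0.0338  0.1006] [-0.0436 -0.0261  0.1178]
20 215 [-0.2679  0.0161  0.088 ] [-0.0442  0.0239  0.118 ]
30 241 [-0.2687  0.026   0.0873] [-0.0446  0.034   0.1185]
40 452 [-0.2814  0.036   0.0851] [-0.0437  0.044   0.1172]
50 420 [-0.2915  0.046   0.0852] [-0.0343  0.054   0.1195]
lev 411 [-0.09493601 -0.01341538  0.12521944] [-0.06145438  0.00331019  0.14749464]
```

View pics/w1.png

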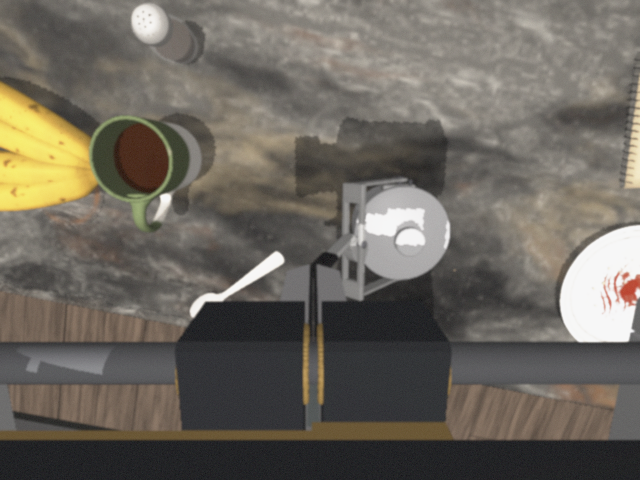

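Wrist view: strap crown near px (355,240), knob at (408,238) and finger rod clear on its outer side. Depth agrees with my canister frame within 2 mm. Next I descend beside the strap.

Call:
jog_arm([
  [[0.003,0,0.03],0,0],
  [[0,0,0.03],0,0],
  [[0,0,0.03],0,0],
  [[0,0,0.03],0,0],
  [[0,0,0.025],0,0],
  [[0,0,0.015],0,0],
  [[0,0,0.007],0,0],
  [[0,0,0],0,0],
  [[0,0,0],0,0],
])

```text
time_s: 3.8
ee_pos: [0.4839, 0.1274, 0.0935]
eef_rot: [3.142, -0.001, 0.21]
force: [-1.0, 0.0, 0.4]
grip_width: 0.0007
grip_force: 0.0
```

Call:
jog_arm([
  [[0,0.005,0],0,0],
  [[0,0.005,0],0,0],
  [[0,0.004,0],0,0],
  [[0,0.004,0],0,0],
  [[0,0.004,0],0,0],
  [[0,0.004,-0.001],0,0],
  [[0,0.004,-0.002],0,0],
  [[0,0.004,-0.002],0,0],
])

```text
time_s: 4.47
ee_pos: [0.4908, 0.0942, 0.0978]
eef_rot: [-3.142, 0.0, 0.211]
force: [-0.4, 0.4, 0.7]
grip_width: 0.0006
grip_force: 0.0
```

Call:
jog_arm([
  [[0,0.004,-0.002],0,0],
  [[0,0.004,-0.002],0,0],
  [[0,0.004,-0.002],0,0],
  [[0,0.004,-0.002],0,0],
  [[0,0.004,-0.001],0,0],
  [[0,0.003,0],0,0],
  [[0,0,0],0,0],
])

```text
time_s: 5.05
ee_pos: [0.4956, 0.0716, 0.1067]
eef_rot: [3.142, -0.0, 0.211]
force: [0.8, 0.2, 0.5]
grip_width: 0.0006
grip_force: 0.0
```

```bash
cat > chk.py <<'E'
from h import *
import sys
o,p=wrist(); print(canf(o["ee_pos"]),o["force"],o["time_s"])
C=canf(cloud(p)); x,y,z=C[...,0],C[...,1],C[...,2]; ok=p["range_z"]>0
k=C[ok&(z>.105)&(z<.114)&(np.hypot(x,y)<.03)]; print("knob",len(k),k.mean(0) if len(k) else 0)
for a in(-50,-40,-30,-20,30,40,50):
    q=C[ok&(abs(y-a/1e3)<.004)&(z>.11)&(z<.136)&(abs(x)<.06)]; print(a,len(q),np.percentile(q,[3,50,97],0).round(4).tolist() if len(q) else 0)
l=C[ok&(z>.14)&(z<.2)&(abs(x)<.05)&(abs(y)<.08)]; print("lev",len(l),l.min(0) if len(l) else 0,l.max(0) if len(l) else 0)
cv2.imwrite(f"pics/{sys.argv[1]}.png",p["image"][...,::-1])
E
python3 chk.py w2
```

```text
[-0.03361316  0.02729744  0.10665985] [0.77741008 0.16981837 0.46697166] 5.05
knob 424 [-0.00046492  0.01191226  0.10936798]
-50 0 0
-40 0 0
-30 0 0
-20 0 0
30 129 [[-0.05, 0.027, 0.1132], [-0.0471, 0.0312, 0.1157], [-0.0425, 0.0338, 0.1209]]
40 277 [[-0.0542, 0.0363, 0.1108], [-0.0475, 0.0403, 0.1153], [-0.031, 0.0438, 0.1352]]
50 313 [[-0.0547, 0.0463, 0.1104], [-0.0489, 0.0501, 0.1146], [-0.0439, 0.0537, 0.1172]]
lev 2130 [-0.04668763  0.03489489  0.14002666] [-0.02167648  0.03782459  0.19999335]
```

View pics/w2.png

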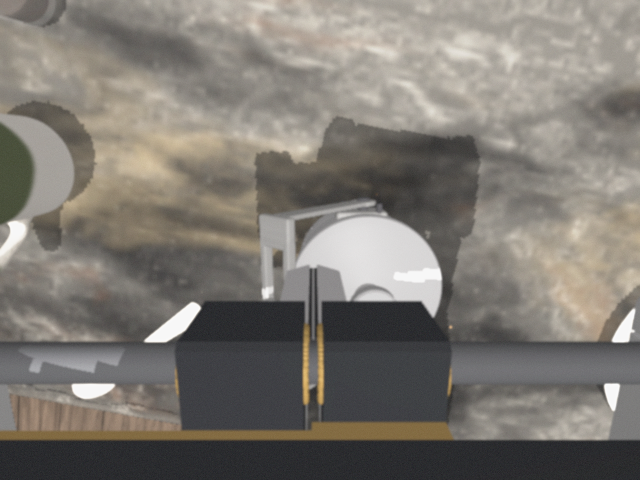

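Wrist view: the crown is still at px (265-295, 215-295), left of the finger, so the strap may not have moved. I check this from the scene camera.

```bash
python3 - <<'E'
from h import *
p=camera("scene"); a=p["image"][...,::-1]
cv2.imwrite("pics/s2.png",cv2.resize(a[210:310,250:384],(800,600),interpolation=cv2.INTER_CUBIC))
o,p=wrist(); C=canf(cloud(p))
for v in(225,235,250,265,275,285):
    print(v,[(u,*C[v,u].round(3)) for u in range(262,350,8)])
E
```

```text
225 [(262, np.float64(-0.034), np.float64(0.093), np.float64(0.312)), (270, np.float64(-0.058), np.float64(0.051), np.float64(0.107)), (278, np.float64(-0.053), np.float64(0.052), np.float64(0.112)), (286, np.float64(-0.048), np.float64(0.053), np.float64(0.116)), (294, np.float64(-0.044), np.float64(0.053), np.float64(0.114)), (302, np.float64(-0.043), np.float64(0.03), np.float64(0.001)), (310, np.float64(-0.037), np.float64(0.03), np.float64(0.001)), (318, np.float64(-0.031), np.float64(0.035), np.float64(0.026)), (326, np.float64(-0.026), np.float64(0.043), np.float64(0.065)), (334, np.float64(-0.021), np.float64(0.045), np.float64(0.075)), (342, np.float64(-0.016), np.float64(0.044), np.float64(0.074))]
235 [(262, np.float64(-0.063), np.float64(0.045), np.float64(0.102)), (270, np.float64(-0.058), np.float64(0.046), np.float64(0.108)), (278, np.float64(-0.053), np.float64(0.047), np.float64(0.113)), (286, np.float64(-0.048), np.float64(0.048), np.float64(0.116)), (294, np.float64(-0.044), np.float64(0.047), np.float64(0.114)), (302, np.float64(-0.043), np.float64(0.021), np.floa
[... 2498 characters left out ...]
p.float64(-0.064), np.float64(0.014), np.float64(0.1)), (270, np.float64(-0.059), np.float64(0.015), np.float64(0.103)), (278, np.float64(-0.064), np.float64(-0.023), np.float64(0.0)), (286, np.float64(-0.046), np.float64(0.037), np.float64(0.16)), (294, np.float64(-0.042), np.float64(0.037), np.float64(0.16)), (302, np.float64(-0.039), np.float64(0.037), np.float64(0.162)), (310, np.float64(-0.036), np.float64(0.036), np.float64(0.158)), (318, np.float64(-0.032), np.float64(0.037), np.float64(0.161)), (326, np.float64(-0.029), np.float64(0.037), np.float64(0.16)), (334, np.float64(-0.026), np.float64(0.037), np.float64(0.16)), (342, np.float64(-0.022), np.float64(0.037), np.float64(0.161))]
```

View pics/s2.png

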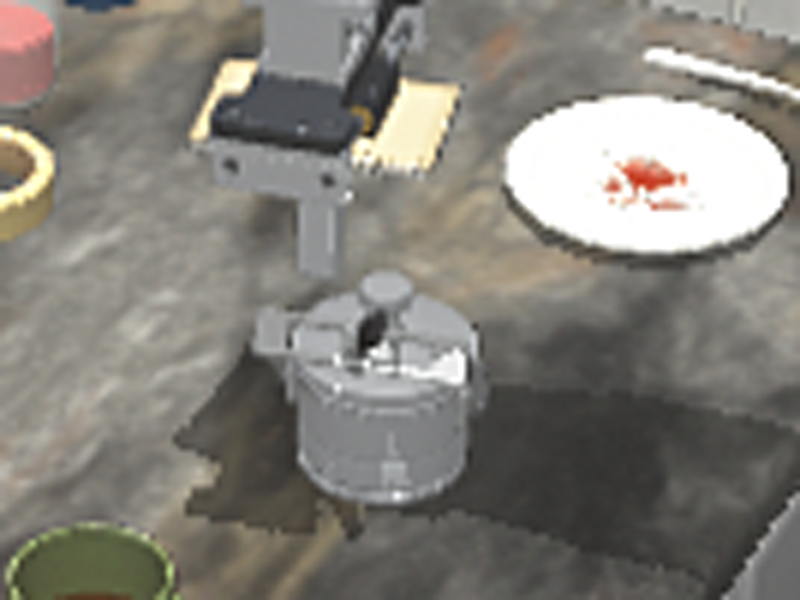

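The strap is unmoved: the finger tip at crop (318,275) hangs clear of the crown. The real tip seems to sit higher than the TCP reading. I measure it.

```bash
python3 - <<'E'
from h import *
p=camera("scene"); C=canf(cloud(p))
for v in range(240,260,2): print(v,[(u,*C[v,u].round(3).tolist()) for u in (299,301,303,305,307)])
o,p=wrist(); print(canf(o["ee_pos"]),p["T_tool_cam"].round(3).tolist()); C=canf(cloud(p))
for v in (262,266,270,290,298): print(v,[(u,*C[v,u].round(3).tolist()) for u in range(300,335,6)])
print({k:np.round(v,3).tolist() for k,v in o.items()})
E
```

```text
240 [(299, -0.115, 0.02, 0.241), (301, -0.115, 0.014, 0.242), (303, -0.119, 0.007, 0.245), (305, -0.111, 0.003, 0.241), (307, -0.115, -0.004, 0.245)]
242 [(299, -0.113, 0.02, 0.233), (301, -0.112, 0.014, 0.233), (303, -0.111, 0.009, 0.233), (305, -0.11, 0.003, 0.233), (307, -0.114, -0.004, 0.237)]
244 [(299, 0.222, 0.112, 0.004), (301, -0.051, 0.031, 0.186), (303, -0.046, 0.026, 0.184), (305, -0.044, 0.02, 0.184), (307, -0.034, 0.017, 0.178)]
246 [(299, 0.213, 0.109, 0.001), (301, -0.042, 0.033, 0.173), (303, -0.053, 0.024, 0.181), (305, -0.051, 0.018, 0.181), (307, -0.033, 0.017, 0.17)]
248 [(299, 0.203, 0.107, -0.0), (301, -0.044, 0.033, 0.166), (303, -0.048, 0.025, 0.171), (305, -0.044, 0.02, 0.169), (307, -0.028, 0.018, 0.159)]
250 [(299, 0.189, 0.103, 0.001), (301, -0.05, 0.031, 0.163), (303, -0.042, 0.027, 0.159), (305, -0.055, 0.017, 0.169), (307, -0.024, 0.019, 0.149)]
252 [(299, 0.178, 0.099, 0.0), (301, -0.044, 0.033, 0.152), (303, -0.043, 0.027, 0.152), (305, -0.045, 0.02, 0.155), (307, -0.028, 0.018, 0.145)]
254 [(299, 0.164, 0.096, 0.001), (301, -0.039, 0.034, 0.141), (3
[... 1053 characters left out ...]
0 [(300, -0.04, 0.037, 0.166), (306, -0.037, 0.037, 0.167), (312, -0.035, 0.026, 0.137), (318, -0.033, 0.037, 0.166), (324, -0.03, 0.037, 0.166), (330, -0.028, 0.037, 0.166)]
298 [(300, -0.039, 0.037, 0.175), (306, -0.037, 0.037, 0.175), (312, -0.035, 0.022, 0.138), (318, -0.033, 0.037, 0.175), (324, -0.03, 0.037, 0.174), (330, -0.028, 0.037, 0.175)]
{'time_s': 5.25, 'qpos': [0.072, 0.267, 1.744, 0.0, 1.131, 1.431], 'joint_vel': [0.001, 0.0, -0.001, -0.0, -0.002, 0.0], 'tau': [-0.169, -48.355, -32.407, 0.02, -0.072, -0.003], 'ee_pos': [0.495, 0.072, 0.107], 'eef_rot': [-3.142, 0.0, 0.211], 'force': [0.001, -0.552, 0.401], 'moment': [0.031, 0.013, 0.005], 'grip_force': 0.0, 'grip_width': 0.0}
```

Call:
jog_arm([
  [[0,-0.02,-0.01],0,0],
  [[0,-0.025,-0.02],0,0],
  [[0,-0.03,0],0,0],
  [[0,-0.03,0],0,0.05],
  [[0,-0.01,0],0,0.094],
  [[0,0,0],0,0.094],
  [[0,0,0],0,0.094],
  [[0,0,0],0,0.094],
  [[0,0,0],0,0.094],
  [[0,0,0],0,0.094],
  [[0,0,0],0,0.094],
  [[0,0,0],0,0.094],
])

```text
time_s: 6.3
ee_pos: [0.4716, 0.1841, 0.1366]
eef_rot: [3.142, 0.0, 0.21]
force: [-0.2, -0.1, -0.3]
grip_width: 0.0571
grip_force: 0.0
```

```bash
cat > fing.py <<'E'
from h import *
o,p=wrist(); e=canf(o["ee_pos"]); print(e,o["grip_width"]); C=canf(cloud(p))-e
ok=(p["range_z"]>0)&(p["range_z"]<.25); x,y,z=C[...,0],C[...,1],C[...,2]
for a in np.arange(-.01,.15,.01):
    q=C[ok&(abs(z-a)<.005)&(abs(x)<.12)&(y<.03)&(y>-.03)]
    if len(q): h=np.histogram(q[:,0],np.arange(-.1,.101,.01))[0]; print(a.round(3),len(q),q.min(0).round(3),q.max(0).round(3),h)
E
python3 fing.py; cat > crop.py <<'E'
from h import *
import sys
p=camera("scene"); a=p["image"][...,::-1]
cv2.imwrite(f"pics/{sys.argv[1]}.png",cv2.resize(a[180:310,230:403],(800,600),interpolation=cv2.INTER_CUBIC))
E
python3 crop.py s3
```

```text
[-0.14858744  0.02739071  0.13660529] 0.05712378448230167
-0.01 226 [ 0.071 -0.03  -0.015] [ 0.09  -0.022 -0.005] [  0   0   0   0   0   0   0   0   0   0   0   0   0   0   0   0   0 127
  96   3]
0.0 1 [ 0.08  -0.03  -0.005] [ 0.08  -0.03  -0.005] [0 0 0 0 0 0 0 0 0 0 0 0 0 0 0 0 0 1 0 0]
0.03 384 [-0.04  -0.008  0.025] [0.038 0.01  0.035] [  0   0   0   0   0   1  85 106   0   0   0   0 128  64   0   0   0   0
   0   0]
0.04 642 [-0.041 -0.008  0.035] [0.04  0.01  0.045] [  0   0   0   0   0   9 168 138   0   0   0   0 175 152   0   0   0   0
   0   0]
0.05 774 [-0.041 -0.008  0.045] [0.04  0.01  0.055] [  0   0   0   0   0  16 205 171   0   0   0   0 199 183   0   0   0   0
   0   0]
0.06 939 [-0.041 -0.008  0.055] [0.04  0.01  0.065] [  0   0   0   0   0  19 250 204   0   0   0   0 242 223   1   0   0   0
   0   0]
0.07 1091 [-0.041 -0.008  0.065] [0.04  0.01  0.075] [  0   0   0   0   0  26 293 220   0   0   0   0 278 271   3   0   0   0
   0   0]
0.08 1225 [-0.041 -0.004  0.075] [0.04  0.011 0.085] [  0   0   0   0   0  37 367 215   0   0   0   0 267 334   5   0   0   0
   0   
[... 157 characters left out ...]
0.01   0.095] [0.041 0.011 0.105] [  0   0   0   0   0  33 478  25   0   0   0   0 178 352   4   0   0   0
   0   0]
0.11 726 [-0.031 -0.01   0.105] [0.03  0.004 0.115] [  0   0   0   0   0   0 364   2   0   0   0   0 359   1   0   0   0   0
   0   0]
0.12 1664 [-0.075 -0.009  0.115] [0.074 0.03  0.125] [  0   0 153   0   0   0 641   1   0   0   0   0 639   8   0   0   0 222
   0   0]
0.13 3918 [-0.074 -0.003  0.125] [0.073 0.03  0.135] [   0    0  538    0    0    0  879  129    0    1    0    0  974   25
    0    0    1 1371    0    0]
0.14 18000 [-0.062  0.008  0.135] [0.063 0.03  0.145] [   0    0    0   30  252    0 1068 2956 2282 2280 2287 2287 3622   53
    0  671  212    0    0    0]
```

View pics/s3.png

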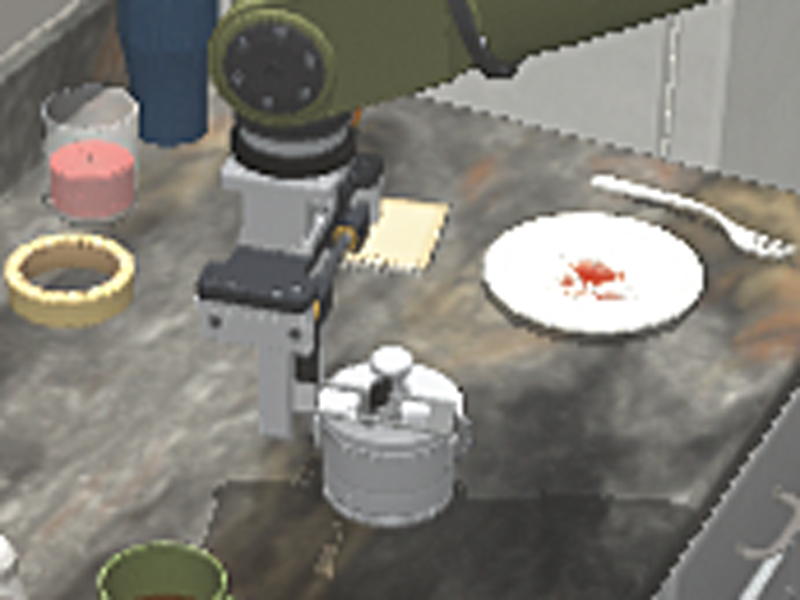

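Measured: the tip sits 25 mm above the reported TCP, and the finger blocks start about 66 mm above the tip. I'll use that offset and push at can y=+42 mm so the blocks clear the lever.

Call:
jog_arm([
  [[0.015,0,0],0,0],
  [[0,0,0],0,0],
  [[0,0,0],0,0],
  [[0,0,0],0,0],
  [[0,0,0],0,0],
  [[0,0.02,0.02],0,0],
  [[0,0.02,0.02],0,0],
  [[0,0.018,0.02],0,0],
  [[0,0,0.008],0,0],
  [[0,0,0],0,0],
  [[0,0,0],0,0],
])

```text
time_s: 7.32
ee_pos: [0.4982, 0.1316, 0.0691]
eef_rot: [-3.141, -0.0, 0.211]
force: [0.5, 0.3, 1.3]
grip_width: 0.001
grip_force: 0.0
```

```bash
cat > st.py <<'E'
from h import *
o=get_obs();e=canf(o["ee_pos"]);F=o["force"];print("can",e.round(4),"tip",(e[2]+.025).round(4),"F can",np.round([F[:2]@EX,F[:2]@EY,F[2]],2),o["grip_width"],o["time_s"])
E
python3 st.py
```

```text
can [-0.0917  0.0424  0.0691] tip 0.0941 F can [-0.2   0.58  1.26] 0.0009773741545403077 7.3167
```

Call:
jog_arm([
  [[0,0.005,0],0,0],
  [[0,0.005,0],0,0],
  [[0,0.004,0],0,0],
  [[0,0.003,0],0,0],
  [[0,0.003,0],0,0],
  [[0,0.003,0],0,0],
  [[0,0.003,-0.001],0,0],
  [[0,0.003,-0.001],0,0],
  [[0,0.003,-0.001],0,0],
])

```text
time_s: 8.07
ee_pos: [0.5073, 0.1018, 0.074]
eef_rot: [-3.139, -0.007, 0.211]
force: [5.1, 18.5, 14.6]
grip_width: 0.0003
grip_force: 11.1
```

```bash
python3 st.py; python3 crop.py s4; cat > strap.py <<'E'
from h import *
p=camera("scene"); C=canf(cloud(p)); x,y,z=C[...,0],C[...,1],C[...,2]
for a in range(-55,-10,10):
    q=C[(abs(y-a/1e3)<.005)&(z>.095)&(z<.14)&(abs(x)<.09)]; print(a,len(q),np.percentile(q,[10,50,90],0).round(4).tolist() if len(q) else 0)
k=C[(z>.104)&(z<.114)&(np.hypot(x,y)<.022)]; print("knob",len(k),k.mean(0).round(4) if len(k) else 0)
l=C[(z>.145)&(z<.21)&(x>-.09)&(x<.03)&(y<.01)&(y>-.07)]; print("lev",len(l),l.min(0) if len(l) else 0,l.max(0) if len(l) else 0)
E
python3 strap.py
```

```text
can [-0.0607  0.045   0.074 ] tip 0.099 F can [-17.     8.9   14.56] 0.0003245744095801552 8.0667
-55 16 [[-0.0548, -0.0533, 0.1013], [-0.0445, -0.0517, 0.1109], [-0.0363, -0.0504, 0.1197]]
-45 21 [[-0.0537, -0.0481, 0.1069], [-0.045, -0.044, 0.1141], [-0.0401, -0.041, 0.1197]]
-35 20 [[-0.0537, -0.0389, 0.1043], [-0.0475, -0.0367, 0.1115], [-0.0369, -0.032, 0.1193]]
-25 12 [[-0.0551, -0.0283, 0.1073], [-0.0469, -0.0247, 0.1119], [-0.0351, -0.0221, 0.121]]
-15 29 [[-0.05, -0.0171, 0.1039], [-0.0395, -0.0135, 0.1105], [0.0045, -0.0107, 0.1176]]
knob 36 [ 0.0045 -0.0021  0.1096]
lev 21 [-0.08980721 -0.01694532  0.1472541 ] [0.00687803 0.00918626 0.20835602]
```

Call:
jog_arm([
  [[0,-0.004,0],0,0],
  [[0,-0.004,0],0,0],
  [[0,0,0],0,0],
])

```text
time_s: 8.42
ee_pos: [0.5029, 0.1079, 0.0715]
eef_rot: [3.142, 0.001, 0.211]
force: [0.7, -0.2, -0.7]
grip_width: 0.0005
grip_force: 0.0
```

```bash
python3 st.py; python3 strap.py; python3 - <<'E'
from h import *
p=camera("scene"); cv2.imwrite("pics/s5.png",cv2.resize(p["image"][215:305,260:380,::-1],(800,600),interpolation=cv2.INTER_CUBIC))
o,p=wrist(); cv2.imwrite("pics/w5.png",p["image"][...,::-1]); C=canf(cloud(p))
cv2.imwrite("pics/sw5.png",np.hstack([cv2.resize(cv2.imread("pics/s5.png"),(400,300)),cv2.resize(cv2.imread("pics/w5.png"),(400,300))]))
x,y,z=C[...,0],C[...,1],C[...,2]
for a in(10,20,30,40,50):
    q=C[(abs(y-a/1e3)<.004)&(z>.094)&(z<.14)&(x>-.1)&(x<-.02)]; print(a,len(q),np.percentile(q,[5,50,95],0).round(4).tolist() if len(q) else 0)
e=canf(o["ee_pos"]);q=C[(abs(x-e[0])<.012)&(y-e[1]<.014)&(y-e[1]>-.01)&(z<e[2]+.06)&(z>e[2]+.01)];print("tip",np.percentile(q[:,2]-e[2],[0,1,5,20]))
E
```

```text
can [-0.0675  0.042   0.0715] tip 0.0965 F can [ 0.35  0.68 -0.72] 0.0005075372301254245 8.4167
-55 16 [[-0.0521, -0.0534, 0.0988], [-0.0417, -0.0521, 0.1107], [-0.0328, -0.051, 0.1185]]
-45 25 [[-0.0544, -0.0483, 0.107], [-0.0486, -0.0457, 0.1125], [-0.0394, -0.041, 0.1197]]
-35 18 [[-0.0557, -0.0393, 0.1064], [-0.0471, -0.0362, 0.1133], [-0.0381, -0.0319, 0.1225]]
-25 14 [[-0.053, -0.0276, 0.1029], [-0.043, -0.0241, 0.1131], [-0.032, -0.0212, 0.1212]]
-15 30 [[-0.0503, -0.0162, 0.1047], [-0.0389, -0.0125, 0.1113], [0.0002, -0.0106, 0.117]]
knob 34 [ 0.0044 -0.0013  0.1093]
lev 22 [-0.08646319 -0.01601832  0.14557585] [0.00749179 0.00994865 0.20989785]
10 0 0
20 0 0
30 0 0
40 383 [[-0.0674, 0.0377, 0.1031], [-0.0469, 0.0422, 0.1099], [-0.0342, 0.0438, 0.1194]]
50 2664 [[-0.078, 0.0472, 0.1042], [-0.0619, 0.0516, 0.1185], [-0.0351, 0.0527, 0.1379]]
tip [0.02623278 0.02706909 0.02992836 0.03531276]
```

View pics/sw5.png

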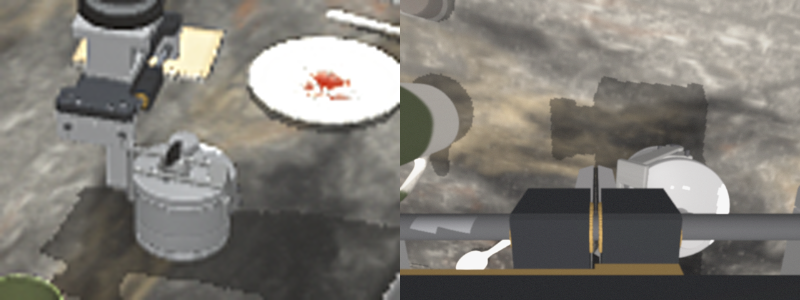

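The force was mostly along the crown's face normal, so the tip had slipped onto the top face. I retreat, go about 10 mm lower and push on the edge.

Call:
jog_arm([
  [[0,-0.012,0],0,0],
  [[0,-0.008,0.005],0,0],
  [[0,0,0.006],0,0],
  [[0,0,0],0,0],
  [[0,0,0],0,0],
  [[0,0.006,0],0,0],
  [[0,0.004,0],0,0],
  [[0,0.004,0],0,0],
  [[0,0.003,0],0,0],
  [[0,0.003,0],0,0],
  [[0,0.003,0],0,0],
  [[0,0.002,0],0,0],
])

```text
time_s: 9.57
ee_pos: [0.5049, 0.1033, 0.0614]
eef_rot: [-3.14, -0.002, 0.211]
force: [-0.2, 12.2, 9.4]
grip_width: 0.0007
grip_force: 6.0
```

```bash
python3 st.py; python3 strap.py
```

```text
can [-0.0626  0.043   0.0614] tip 0.0864 F can [-12.     2.38   9.37] 0.0006567855332364237 9.5667
-55 15 [[-0.047, -0.0538, 0.0995], [-0.0432, -0.0521, 0.1104], [-0.0376, -0.0502, 0.1181]]
-45 23 [[-0.0524, -0.0488, 0.1093], [-0.0457, -0.0444, 0.1158], [-0.0362, -0.0416, 0.1198]]
-35 19 [[-0.0574, -0.0398, 0.1081], [-0.0436, -0.0371, 0.1132], [-0.0347, -0.0332, 0.1188]]
-25 12 [[-0.0548, -0.0293, 0.1073], [-0.0438, -0.0257, 0.1138], [-0.0346, -0.0224, 0.1218]]
-15 28 [[-0.0522, -0.0175, 0.1045], [-0.0425, -0.0123, 0.1114], [0.007, -0.0108, 0.1204]]
knob 33 [ 0.0052 -0.0022  0.1095]
lev 27 [-0.08953715 -0.01658507  0.14578321] [0.00862951 0.0098105  0.20838646]
```

Force ratio of about 0.8 points to high friction as the edge slides up the finger. I follow the edge's arc (moving up as I push) to avoid sliding.

Call:
jog_arm([
  [[0,0,-0.002],0,0],
  [[0,0.003,-0.0024],0,0],
  [[0,0.003,-0.0022],0,0],
  [[0,0.003,-0.002],0,0],
  [[0,0.003,-0.0018],0,0],
])

```text
time_s: 10.03
ee_pos: [0.507, 0.0909, 0.0716]
eef_rot: [-3.141, -0.001, 0.211]
force: [-0.8, 4.7, 3.6]
grip_width: 0.0003
grip_force: 2.2
```

```bash
python3 st.py; python3 strap.py
```

```text
can [-0.0501  0.0424  0.0716] tip 0.0966 F can [-4.74  0.25  3.57] 0.0003173859594314746 10.0333
-55 15 [[-0.0358, -0.0533, 0.0974], [-0.0245, -0.0525, 0.1101], [-0.0168, -0.0507, 0.1235]]
-45 25 [[-0.0404, -0.0496, 0.1176], [-0.0316, -0.0459, 0.1214], [-0.0218, -0.0411, 0.1255]]
-35 21 [[-0.0409, -0.0384, 0.1143], [-0.031, -0.0361, 0.122], [-0.0221, -0.0321, 0.1285]]
-25 11 [[-0.039, -0.0292, 0.1159], [-0.0287, -0.025, 0.1191], [-0.0203, -0.0231, 0.1296]]
-15 29 [[-0.04, -0.0192, 0.1128], [-0.0264, -0.0132, 0.1218], [-0.0078, -0.0103, 0.1287]]
knob 12 [ 0.0112 -0.0034  0.1103]
lev 31 [-0.0750023  -0.01573416  0.14889154] [0.01839962 0.00929892 0.20529826]
```

Call:
jog_arm([
  [[0,0.001,-0.0025],0,0],
  [[0,0.003,-0.0028],0,0],
  [[0,0.003,-0.0026],0,0],
  [[0,0.003,-0.0024],0,0],
  [[0,0.003,-0.0022],0,0],
])

```text
time_s: 10.5
ee_pos: [0.5096, 0.0778, 0.0837]
eef_rot: [3.142, 0.0, 0.211]
force: [0.1, 1.5, -0.8]
grip_width: 0.0004
grip_force: 0.6
```

```bash
python3 st.py; python3 strap.py
```

```text
can [-0.0367  0.0422  0.0837] tip 0.1087 F can [-1.44  0.4  -0.79] 0.0003918608495085247 10.5
-55 20 [[-0.0278, -0.0546, 0.1004], [-0.0151, -0.0534, 0.1234], [-0.0056, -0.0516, 0.13]]
-45 23 [[-0.0302, -0.0489, 0.1232], [-0.0186, -0.0458, 0.1289], [-0.0097, -0.0412, 0.1325]]
-35 17 [[-0.0281, -0.0394, 0.1234], [-0.0124, -0.0358, 0.1264], [-0.0042, -0.032, 0.1297]]
-25 13 [[-0.0302, -0.0292, 0.1217], [-0.021, -0.0254, 0.1297], [-0.0086, -0.0219, 0.1324]]
-15 25 [[-0.0259, -0.0188, 0.1204], [-0.0206, -0.0139, 0.128], [-0.0052, -0.0105, 0.1325]]
knob 5 [-0.0102 -0.0031  0.1084]
lev 31 [-0.04080415 -0.01905799  0.14727439] [-0.01892088  0.00218765  0.18797364]
```

Call:
jog_arm([
  [[0,0.002,-0.0015],0,0],
  [[0,0.002,-0.001],0,0],
  [[0,0.002,-0.001],0,0],
  [[0,0.002,-0.001],0,0],
  [[0,0,0],0,0],
])

```text
time_s: 10.97
ee_pos: [0.5114, 0.0701, 0.0882]
eef_rot: [3.141, -0.0, 0.211]
force: [-1.2, 1.1, -0.9]
grip_width: 0.0003
grip_force: 0.2
```

```bash
python3 st.py; python3 strap.py
```

```text
can [-0.0288  0.0424  0.0882] tip 0.1132 F can [-1.33 -0.91 -0.87] 0.00031375007810599477 10.9667
-55 24 [[-0.0208, -0.0549, 0.0969], [-0.0088, -0.053, 0.1201], [-0.0009, -0.0506, 0.1306]]
-45 19 [[-0.0208, -0.0495, 0.1248], [-0.0123, -0.0455, 0.13], [-0.0007, -0.0414, 0.1335]]
-35 17 [[-0.0207, -0.0394, 0.1243], [-0.0076, -0.0357, 0.1311], [0.0021, -0.0309, 0.1349]]
-25 14 [[-0.0213, -0.0283, 0.1243], [-0.0106, -0.024, 0.1285], [0.0043, -0.0214, 0.1322]]
-15 27 [[-0.0179, -0.017, 0.1085], [-0.0037, -0.0138, 0.1269], [0.0028, -0.0106, 0.1328]]
knob 18 [-0.0049 -0.0006  0.1094]
lev 32 [-0.02893901 -0.01939101  0.14644691] [-0.00367771  0.00241639  0.18946436]
```

Call:
jog_arm([
  [[0,0.0015,0],0,0],
  [[0,0.0015,0],0,0],
  [[0,0.001,0],0,0],
  [[0,0,0],0,0],
])

```text
time_s: 11.35
ee_pos: [0.5122, 0.0663, 0.0881]
eef_rot: [3.142, -0.0, 0.211]
force: [-0.4, 1.0, 0.4]
grip_width: 0.0001
grip_force: 0.5
```

```bash
python3 st.py
```

```text
can [-0.025   0.0424  0.0881] tip 0.1131 F can [-1.07 -0.21  0.39] 0.00011665740571722419 11.35
```

Call:
jog_arm([
  [[0,0.001,0],0,0],
  [[0,0.001,0],0,0],
  [[0,0,0],0,0],
])

```text
time_s: 11.6
ee_pos: [0.5125, 0.0644, 0.0881]
eef_rot: [3.142, -0.0, 0.211]
force: [0.6, 1.4, 0.9]
grip_width: 0.0006
grip_force: 0.5
```

```bash
python3 st.py;python3 strap.py
```

```text
can [-0.023   0.0423  0.0881] tip 0.1131 F can [-1.22  0.87  0.9 ] 0.0005830807343724435 11.6
-55 23 [[-0.0108, -0.0549, 0.099], [-0.0028, -0.0536, 0.122], [0.0073, -0.0512, 0.1315]]
-45 20 [[-0.0166, -0.0488, 0.1254], [-0.0057, -0.0453, 0.1306], [0.0037, -0.0417, 0.1355]]
-35 14 [[-0.012, -0.0388, 0.1251], [-0.0086, -0.0352, 0.1292], [0.0094, -0.0305, 0.133]]
-25 13 [[-0.0149, -0.0286, 0.1255], [-0.0083, -0.0257, 0.13], [0.0062, -0.0205, 0.1319]]
-15 27 [[-0.0159, -0.0175, 0.1068], [-0.0015, -0.0133, 0.1284], [0.0111, -0.0107, 0.1338]]
knob 21 [-3.200e-03 -1.000e-04  1.094e-01]
lev 35 [-0.02110172 -0.01922462  0.14988267] [0.00212968 0.00152589 0.19354804]
```

Call:
jog_arm([
  [[0,0.001,0],0,0],
  [[0,0.001,0],0,0],
  [[0,0,0],0,0],
])

```text
time_s: 11.9
ee_pos: [0.5129, 0.0624, 0.088]
eef_rot: [3.142, 0.0, 0.211]
force: [-0.2, 1.0, 1.1]
grip_width: 0.0002
grip_force: 0.5
```

```bash
python3 st.py
```

```text
can [-0.021   0.0422  0.088 ] tip 0.113 F can [-1.02  0.02  1.08] 0.00023246553019622986 11.9
```

Call:
jog_arm([
  [[0,0.001,0],0,0],
  [[0,0.001,0],0,0],
  [[0,0,0],0,0],
])

```text
time_s: 12.15
ee_pos: [0.5133, 0.0604, 0.088]
eef_rot: [3.142, 0.0, 0.211]
force: [-0.6, 0.9, 0.5]
grip_width: 0.0007
grip_force: 0.4
```

```bash
python3 st.py;python3 strap.py
```

```text
can [-0.0189  0.0422  0.088 ] tip 0.113 F can [-1.01 -0.44  0.53] 0.0006732276863791952 12.15
-55 23 [[-0.0087, -0.0549, 0.1003], [-0.0009, -0.0538, 0.1215], [0.0064, -0.0514, 0.1336]]
-45 19 [[-0.01, -0.0493, 0.1273], [-0.0012, -0.0448, 0.1302], [0.0109, -0.0411, 0.134]]
-35 14 [[-0.0156, -0.0392, 0.1272], [-0.0031, -0.0342, 0.1309], [0.0104, -0.0313, 0.1333]]
-25 12 [[-0.0116, -0.0274, 0.1275], [0.0019, -0.0252, 0.1292], [0.0138, -0.0215, 0.1339]]
-15 30 [[-0.0101, -0.0179, 0.1094], [0.0011, -0.014, 0.1283], [0.0159, -0.0108, 0.1339]]
knob 27 [-0.0004  0.0003  0.1089]
lev 35 [-0.01155679 -0.02041304  0.14579154] [0.01186062 0.00277296 0.19083594]
```

```bash
cat > body.py <<'E'
from h import *
from scipy.optimize import least_squares
p=camera("scene"); C=canf(cloud(p)); x,y,z=C[...,0],C[...,1],C[...,2]
q=C[(z>.012)&(z<.045)&(np.hypot(x-.003,y)<.062)&(y<.02)]
f=least_squares(lambda c:np.hypot(q[:,0]-c[0],q[:,1]-c[1])-.046,[0,0],loss="soft_l1",f_scale=.002); print("body",len(q),f.x.round(4))
t=C[(z>.1245)&(z<.137)&(abs(x)<.05)&(y<-.018)&(y>-.054)]; print("crown",len(t),np.median(t,0).round(4),((np.percentile(t[:,0],97)+np.percentile(t[:,0],3))/2).round(4))
E
python3 body.py
```

```text
body 184 [0.0077 0.0004]
crown 56 [-0.0049 -0.0377  0.1303] 0.0003
```

Call:
jog_arm([
  [[0,0.001,0],0,0],
  [[0,0.001,0],0,0],
  [[0,0.001,0],0,0],
  [[0,0,0],0,0],
])

```text
time_s: 12.58
ee_pos: [0.514, 0.0576, 0.0881]
eef_rot: [-3.141, -0.0, 0.211]
force: [-1.2, 2.0, 1.2]
grip_width: 0.0002
grip_force: 0.7
```

```bash
python3 st.py;python3 body.py
```

```text
can [-0.016   0.0423  0.0881] tip 0.1131 F can [-2.17 -0.71  1.22] 0.00017742694865737575 12.5833
body 188 [0.0083 0.0007]
crown 53 [ 0.0021 -0.0381  0.131 ] 0.0017
```

Call:
jog_arm([
  [[0,0.001,0],0,0],
  [[0,0.001,0],0,0],
  [[0,0.001,0],0,0],
  [[0,0,0],0,0],
])

```text
time_s: 12.97
ee_pos: [0.5152, 0.0549, 0.0884]
eef_rot: [-3.141, -0.002, 0.211]
force: [2.7, 4.2, 0.7]
grip_width: 0.0004
grip_force: 1.9
```

```bash
python3 st.py;python3 body.py; python3 strap.py
```

```text
can [-0.0132  0.0429  0.0884] tip 0.1134 F can [-3.51  3.5   0.7 ] 0.0004348863648806432 12.9667
body 195 [0.0084 0.0016]
crown 53 [ 0.0004 -0.0388  0.1303] 0.0026
-55 24 [[-0.0062, -0.055, 0.1003], [-0.0008, -0.0535, 0.1192], [0.008, -0.052, 0.1352]]
-45 17 [[-0.0102, -0.0491, 0.1283], [-0.0024, -0.0458, 0.1319], [0.0085, -0.0405, 0.1344]]
-35 15 [[-0.007, -0.0386, 0.1285], [0.0029, -0.0362, 0.1304], [0.0144, -0.0316, 0.1323]]
-25 14 [[-0.011, -0.0276, 0.1258], [0.0052, -0.0251, 0.1293], [0.0215, -0.0213, 0.1339]]
-15 25 [[-0.0038, -0.0169, 0.1139], [0.0066, -0.0128, 0.1291], [0.016, -0.0108, 0.1341]]
knob 29 [0.001  0.0021 0.1097]
lev 32 [-0.0108508  -0.01933182  0.1460439 ] [0.01037965 0.00346461 0.19181224]
```

The force rise shows the strap has reached its stop. I retreat, rise and measure.

Call:
jog_arm([
  [[0,-0.005,0],0,0],
  [[0,-0.025,0],0,0],
  [[0,-0.03,0],0,0],
  [[0,-0.03,-0.03],0,0],
  [[0,0,-0.04],0,0],
  [[0,0,-0.04],0,0],
  [[0,0,-0.04],0,0],
  [[0,0,0],0,0],
  [[0,0,0],0,0],
])

```text
time_s: 13.82
ee_pos: [0.4964, 0.1424, 0.2391]
eef_rot: [3.141, -0.003, 0.211]
force: [-0.6, -0.7, -0.5]
grip_width: 0.0006
grip_force: 0.0
```

```bash
python3 st.py;python3 body.py; cat > wr.py <<'E'
from h import *
import sys
o,p=wrist(); C=canf(cloud(p)); x,y,z=C[...,0],C[...,1],C[...,2]; ok=p["range_z"]>0
cv2.imwrite(f"pics/{sys.argv[1]}.png",p["image"][120:360,240:560,::-1])
near=ok&(np.hypot(x,y)<.075)
for a in(-50,-40,-30,-20,20,30,40,50):
    q=C[near&(abs(y-a/1e3)<.004)&(z>.12)&(z<.137)]; print(a,len(q),np.percentile(q,[3,50,97],0).round(4).tolist() if len(q) else 0)
l=C[near&(z>.07)&(z<.085)]; h=cv2.convexHull((l[:,:2]*1e5).astype(np.float32)); (cx,cy),r=cv2.minEnclosingCircle(h); print("lid",cx/1e5,cy/1e5,r/1e5)
l=C[near&(z>.137)&(z<.21)&(abs(x)<.04)]
for a in np.arange(.14,.21,.01):
    q=l[abs(l[:,2]-a)<.005]
    if len(q): print("lev",a.round(3),len(q),q.min(0).round(4),q.max(0).round(4))
E
python3 wr.py w6
```

```text
can [-0.1026  0.0429  0.2391] tip 0.2641 F can [ 0.52 -0.7  -0.5 ] 0.0005983071204933598 13.8167
body 188 [0.0087 0.0026]
crown 55 [ 1.000e-04 -3.880e-02  1.308e-01] 0.001
-50 29 [[0.0084, -0.0526, 0.1305], [0.0112, -0.0482, 0.1312], [0.0132, -0.0465, 0.1321]]
-40 128 [[0.0015, -0.0434, 0.1274], [0.008, -0.0389, 0.1313], [0.0138, -0.0362, 0.133]]
-30 40 [[-0.0063, -0.0336, 0.1267], [0.0105, -0.0297, 0.131], [0.0124, -0.0263, 0.1322]]
-20 60 [[-0.008, -0.0237, 0.1277], [-0.0059, -0.0196, 0.1312], [-0.0024, -0.0164, 0.1325]]
20 138 [[-0.0036, 0.0162, 0.1265], [0.0084, 0.02, 0.1308], [0.0198, 0.0236, 0.1324]]
30 140 [[-0.0028, 0.0261, 0.1267], [0.0021, 0.03, 0.131], [0.0205, 0.0336, 0.1326]]
40 231 [[-0.0018, 0.0362, 0.1281], [0.0098, 0.041, 0.1313], [0.0211, 0.0438, 0.1329]]
50 306 [[-0.0006, 0.0462, 0.129], [0.0105, 0.0498, 0.1313], [0.0222, 0.0537, 0.1329]]
lid 0.0068000885009765625 0.004643210144042969 0.0527917529296875
lev 0.14 139 [-0.0004 -0.0018  0.1371] [0.0134 0.0098 0.145 ]
lev 0.15 190 [-0.0009 -0.0045  0.1451] [0.0133 0.0054 0.155 ]
lev 0.16 175 [-0.0028 -0.0072  0.1551] [0.014  0.0012 0.165 ]
lev 0.17 279 [-0.0037 -0.0123  0.165 ] [ 0.0142 -0.0026  0.175 ]
lev 0.18 262 [-0.004  -0.0172  0.1751] [ 0.0138 -0.0078  0.185 ]
lev 0.19 255 [-0.0043 -0.0197  0.185 ] [ 0.0126 -0.0114  0.1915]
```

View pics/w6.png

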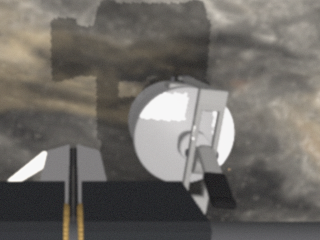

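The strap stands over the lid, crown centred near can x≈+6 mm, and the canister is slid about 7 mm and yawed about 5°. I check the tilt with a plane fit and get the lever geometry.

```bash
python3 - <<'E'
from h import *
from scipy.optimize import least_squares
o,p=wrist(); C=canf(cloud(p)); x,y,z=C[...,0],C[...,1],C[...,2]; ok=p["range_z"]>0
q=C[ok&(z>.1285)&(z<.134)&(abs(y-.035)<.022)&(x>-.006)&(x<.025)]
A=np.c_[q[:,0],q[:,1],np.ones(len(q))]; print("plane",np.linalg.lstsq(A,q[:,2],rcond=None)[0],len(q))
t=[];Y=[]
for a in np.arange(.018,.054,.004):
    s=q[abs(q[:,1]-a)<.002]; t.append(np.percentile(s[:,0],[2,98]).mean()); Y.append(a)
c=np.polyfit(Y,t,1); print("crown line x=",c)
l=C[ok&(z>.072)&(z<.0775)&(np.hypot(x-.007,y)<.06)&(np.hypot(x-.007,y)>.044)]
f=least_squares(lambda v:np.hypot(l[:,0]-v[0],l[:,1]-v[1])-.0487,[.007,0],loss="soft_l1",f_scale=.001); print("lid",len(l),f.x, np.median(abs(f.fun)))
k=C[ok&(z>.107)&(z<.113)&(np.hypot(x-.005,y)<.025)]; print("knob",len(k),k.min(0),k.max(0))
E
```

```text
plane [0.00538261 0.00637714 0.13090523] 1052
crown line x= [0.08923295 0.00632735]
lid 1257 [0.00740169 0.0004278 ] 0.0018701170212272675
knob 311 [-0.00770933 -0.00952161  0.10704161] [0.01950188 0.01484285 0.11246049]
```

The strap is upright (crown tilt 0.005 rad, centred on the lid) and the lever is at about 0.43 rad. Next I go to the lever's +y side.

Call:
jog_arm([
  [[-0.003,0.025,0],0,0],
  [[-0.004,0.03,0],0,0],
  [[-0.003,0.03,0],0,0],
  [[-0.003,0.02,0],0,0],
  [[0,0,0.03],0,0],
  [[0,0,0.03],0,0],
  [[0,0,0.02],0,0],
  [[0,0,0.006],0,0],
  [[0,0,0],0,0],
  [[0,0,0],0,0],
])

```text
time_s: 14.8
ee_pos: [0.5053, 0.0369, 0.1519]
eef_rot: [3.142, 0.0, 0.211]
force: [-0.2, -0.7, 0.3]
grip_width: 0.0006
grip_force: 0.0
```

```bash
python3 st.py
```

```text
can [0.0024 0.0294 0.1519] tip 0.1769 F can [ 0.62 -0.38  0.31] 0.0006297810514013305 14.8
```

Call:
jog_arm([
  [[-0.012,0,0],0,0],
  [[-0.012,0,0],0,0],
  [[-0.005,0,0],0,0],
  [[-0.004,0,0],0,0],
  [[-0.004,0,0.001],0,0],
  [[-0.004,0,0.001],0,0],
  [[-0.003,0,0.0015],0,0],
  [[-0.003,0,0.0015],0,0],
])

```text
time_s: 15.47
ee_pos: [0.4591, 0.027, 0.1465]
eef_rot: [-3.142, -0.0, 0.211]
force: [1.4, 1.7, 0.8]
grip_width: 0.0008
grip_force: 1.1
```

```bash
python3 st.py; python3 body.py
```

```text
can [ 0.0023 -0.0177  0.1465] tip 0.1715 F can [-1.41  1.7   0.77] 0.000788669525017681 15.4667
body 187 [0.0084 0.0018]
crown 55 [-1.000e-04 -3.770e-02  1.306e-01] 0.0031
```

Call:
jog_arm([
  [[-0.003,0,0.0018],0,0],
  [[-0.003,0,0.0022],0,0],
  [[-0.0028,0,0.0024],0,0],
  [[-0.0025,0,0.0025],0,0],
  [[-0.0022,0,0.0026],0,0],
  [[-0.002,0,0.0027],0,0],
])

```text
time_s: 16.02
ee_pos: [0.444, 0.024, 0.1326]
eef_rot: [-3.141, -0.001, 0.211]
force: [-1.4, 4.0, 9.6]
grip_width: 0.001
grip_force: 4.6
```

```bash
python3 st.py; python3 body.py
```

```text
can [ 0.0021 -0.0331  0.1326] tip 0.1576 F can [-4.17 -0.49  9.63] 0.001027793320045817 16.0167
body 186 [0.0093 0.0028]
crown 53 [-0.0014 -0.0383  0.1309] 0.0032
```

Call:
jog_arm([
  [[-0.0018,0,0.003],0,0],
  [[-0.0016,0,0.003],0,0],
  [[-0.0014,0,0.003],0,0],
  [[-0.0012,0,0.003],0,0],
  [[-0.001,0,0.003],0,0],
])

```text
time_s: 16.48
ee_pos: [0.4369, 0.0224, 0.1173]
eef_rot: [-3.141, 0.0, 0.211]
force: [-1.3, 3.8, 5.8]
grip_width: 0.0002
grip_force: 3.2
```

```bash
python3 st.py; python3 body.py
```

```text
can [ 0.0021 -0.0404  0.1173] tip 0.1423 F can [-4.04 -0.5   5.81] 0.0002120659637666278 16.4833
body 187 [0.0084 0.0021]
crown 41 [-0.0055 -0.0385  0.1308] -0.0034
```

Down to the flat stop, watching the vertical force.

Call:
jog_arm([
  [[-0.0005,0,0.002],0,0],
  [[0,0,0.0015],0,0],
  [[0,0,0.001],0,0],
  [[0,0,0],0,0],
])

```text
time_s: 16.87
ee_pos: [0.4363, 0.0223, 0.114]
eef_rot: [-3.141, 0.0, 0.211]
force: [-13.1, 2.5, 25.5]
grip_width: 0.0007
grip_force: 13.0
```

```bash
python3 st.py
```

```text
can [ 0.0021 -0.0411  0.114 ] tip 0.139 F can [ -5.17 -12.28  25.52] 0.0007375918108774642 16.8667
```

Call:
jog_arm([
  [[0,0,-0.002],0,0],
  [[0,0,-0.005],0,0],
  [[0,0,-0.03],0,0],
  [[0,0,-0.04],0,0],
  [[0,-0.03,-0.04],0,0],
  [[0,-0.04,0],0,0],
  [[0,-0.04,0],0,0],
  [[0,0,0],0,0],
  [[0,0,0],0,0],
])

```text
time_s: 17.62
ee_pos: [0.4141, 0.126, 0.223]
eef_rot: [3.141, 0.001, 0.214]
force: [0.1, -0.5, -0.5]
grip_width: 0.0005
grip_force: 0.0
```

```bash
python3 st.py; python3 body.py; python3 - <<'E'
from h import *
o,p=wrist(); C=canf(cloud(p)); x,y,z=C[...,0],C[...,1],C[...,2]; ok=p["range_z"]>0
cv2.imwrite("pics/w7.png",p["image"][...,::-1])
for a in np.arange(-.065,.06,.01):
    q=C[ok&(abs(y-a)<.003)&(abs(x-.006-.089*a)<.007)&(z>.12)&(z<.22)]; print(a.round(3),len(q),np.percentile(q[:,2],[5,50,95]).round(4) if len(q) else 0)
q=C[ok&(z>.1285)&(z<.134)&(abs(y-.035)<.022)&(x>-.006)&(x<.025)]
A=np.c_[q[:,0],q[:,1],np.ones(len(q))]; print("plane",np.linalg.lstsq(A,q[:,2],rcond=None)[0],len(q))
E
```

```text
can [-0.1039 -0.041   0.223 ] tip 0.248 F can [ 0.51 -0.01 -0.51] 0.0004982939496084557 17.6167
body 182 [0.009  0.0023]
crown 37 [-0.0033 -0.0398  0.1304] -0.003
-0.065 3 [0.139  0.1401 0.1407]
-0.055 149 [0.1398 0.1416 0.1432]
-0.045 141 [0.1399 0.1412 0.1424]
-0.035 140 [0.1402 0.1414 0.1426]
-0.025 153 [0.138  0.14   0.1414]
-0.015 159 [0.1382 0.1403 0.1414]
-0.005 187 [0.1291 0.1403 0.1417]
0.005 170 [0.1304 0.1346 0.1391]
0.015 48 [0.1221 0.127  0.1297]
0.025 5 [0.1301 0.1305 0.1311]
0.035 4 [0.1298 0.1305 0.1311]
0.045 167 [0.1303 0.1314 0.1325]
0.055 130 [0.1302 0.1313 0.1324]
plane [0.0065392  0.00871059 0.13079738] 1371
```

View pics/w7.png

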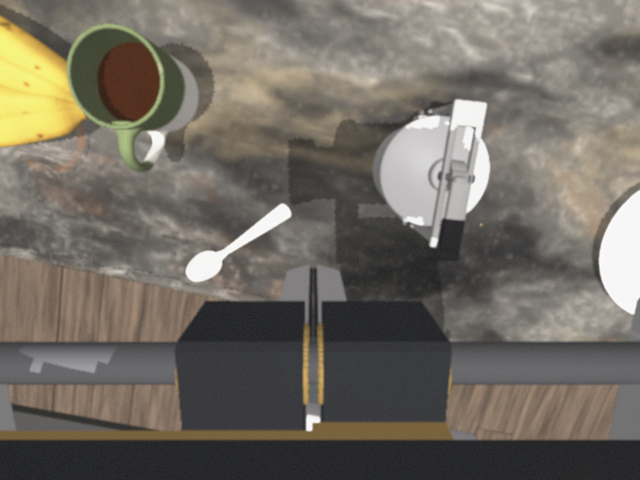

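The lever lies flat along the upright strap (grip at px 450,240; its top 140–141 mm as specified), and the robot is clear of everything. Handing in.

```bash
python3 -c "
from station import *
print(hand_in())"
```

```text
the job is handed in; nothing more can be done
None
```

I pushed the strap upright to its stop and the lever down flat (its top measures 140–141 mm), so the lid looks clamped; I handed the job in at about 18 s, but no verdict came back, the clamping force wasn't measured, and the canister slid about 7 mm and turned about 5°.

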